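Set the guide of a slanted lettering board and its thumbscrew

ROBOT

A 7-joint arm with a two-finger parallel gripper is mounted at the origin on a cart in front of the work surface, level with it; the furniture and walls round the work are solid. World frame = base frame: x ahead of the robot, y to its left, z up, the work surface at z = 0. Lengths are in m, angles in rad, forces in N, time in s.
With the tool pointing down it reaches from about 0.4 to 0.85 m from the base axis. Payload 10.4 kg.
Tool frame: the origin (TCP) lies at the very end of the fingers, on their centre line; the grasp point (between the pads) lies 19 mm behind it; z points along the fingers, x is the direction in which the jaws open and shut, and the axes are right-handed (so a half turn about z gives the same grasp; the last joint's range is limited). The gripper opens to 87 mm and grips with 3 to 60 N. Pads are 19 mm wide; open, the fingers measure 117 mm over their backs; the gripper's body (75 mm by 190 mm) begins 51 mm behind the grasp point.
Start: joints at [1.089, 0.332, -0.065, 1.46, 0.022, 1.35, -0.088], TCP at [0.277, -0.56, 0.223] pointing down, gripper open.
Joint ranges: [-2.6, 2.6], [-0.5, 2.12], [-1.47, 1.34], [0.16, 2.42], [-1.27, 4.41], [0.06, 2.06], [-2.6, 2.6]. Speed limits (rad/s): [2.22, 2.22, 2.79, 2.79, 3.14, 3.14, 3.14].

INTERFACE

Orientations are given as a unit quaternion [w, x, y, z].
In Python, from station import robot gives the robot as it stands.
- The arm moves only by the tool jog_arm, never from a script. Its argument "plan" is a list of rows, each a list of 7 numbers: the gripper's target within -1 to 1 (fully open at 1, half-way at 0, shut at -1), then the shift along the tool's x, y, z each as a share of 0.4 m, from -1 to 1, then the turn, a rotation vector about the tool's x, y, z each as a share of pi/2 rad, from -1 to 1. In form: [[fingers, x, y, z, wx, wy, wz], ...]. A call has 1 to 10 rows; each row is the pose to reach, as a shift and turn from the pose commanded when the call began, along the tool's axes at that moment; what a row does not reach only later rows make up. A row lasts 1/12 s, in which the tool goes at most 41.7 mm and 7.16 degrees, less where a joint would pass 70% of its speed; a pose out of reach is approached as far as the arm can. A call with a number of a shift or a turn outside -1 to 1 is refused whole. A call with a gripper value outside its range is refused whole. The fingers move at their own pace and stop on an object; the grip force is fixed at half the most. Time passes only in rows, so rows that repeat a pose let the fingers close. It gives the time, the measured TCP pose, the force and the opening at its end, in the units of the state.
- robot.get_obs(): the state, without advancing time (a new reading comes with each control period).
- robot.capture(name): name is "scene" or "top"; returns the picture (400x640x3 uint8, red, green, blue); there is no depth.
- robot.camera_params(name): a dict with "mtx" (3x3 intrinsics, pixels), "distortion" ([k1, k2, p1, p2, k3] as OpenCV has them; the pictures are not rectified), "origin" and "orientation" of the camera in the world. Camera axes: x right, y up, looking along -z (the intrinsics and any distortion apply to the point x, -y, -z); pixel columns grow to the right and rows downward; lengths in m; the calibration is good to about 2 mm. A picture is of the moment at which its call begins. camera_params takes no time and is no camera call.
- robot.sign_off(): hands the job in, once; it reports no verdict.
The state is a dict: "time": time; "joints": joint angles; "qd": joint speeds; "joint_efforts": joint torques, N m; "position": TCP position; "eef_rot": TCP orientation; "contact_force": force on the tool from outside, world axes, zero at the start; "ft_torque": the same for the moment, N m; "finger_gap": opening from 0.0 (shut) to 1.0 (fully open).
Only numpy, scipy, OpenCV 4.12 (cv2) and the standard library are available. Lean on these libraries where they do the work, as an engineer would, in place of code of your own. Each camera call takes 0.05 s, during which the arm holds its last target.

TASK

On the slanted lettering board, slide the blue guide along its rail until its black pointer stands at the red tab on the scale. With the guide there, turn its black thumbscrew clockwise until it bottoms, then back it off a quarter turn so that the guide keeps a little play, and let go. Leave the pointer at the tab and everything else on the table where it stands.

Things in the scene. Friction and masses are not known exactly. Their poses are not given: they have to be found in the camera images.
- thumbscrew_grip (a point): grip point in the black wing of the thumbscrew, on the screw axis. Wing: 44 mm long (x axis; yellow dash on its +x end), 10 mm thick (y axis: grip across this), 34 mm tall (z axis, 13 mm above this point, 21 below). The blue guide's 56 x 46 mm top lies 33 mm below. z is the screw axis, square to the sloping face: out of the board, leaning 35 degrees toward the robot. Turns with the screw.
- thumbscrew (a joint): turn of the thumbscrew in rad: 0 = bottomed (hard stop), growing as it is unscrewed (counter-clockwise looking at its head, right-handed about z of thumbscrew_grip). It starts 0.9 to 2.1 rad off the bottom, stays where it is left, needs about 0.06 N m, and does not rise or sink.
- guide (a joint): place of the blue guide along its rail in m, 0 at mid-rail, growing toward the left as seen from the robot (+y axis of tab_mark); it runs from -0.085 to 0.085 and stays where it is left; about 4 N slides it.
- guide_pointer (a point): tip of the small black pointer on the robot's side of the blue guide, 44 mm down the slope from the screw axis and 4 mm wide; it moves with the guide.
- tab_mark (a point): top centre of the red tab (6 mm wide along the rail), fixed on the white scale below the pointer's path, 15 to 50 mm left of mid-rail (the guide starts right of mid-rail). Its y axis runs level along the rail to the left, z is vertical. The pointer is at the tab when both have the same y in this frame.
- board: wooden lettering board, fixed to the table; a 200 x 270 mm face that slopes 35 degrees, low edge toward the robot. Origin on the table under its middle, z up, y along the rail to the left; the middle of the sloping face is 85 mm above the origin.
- ink_bottle: white ink bottle with a black cap, 42 x 42 x 110 mm, standing loose to the right of the board, beyond the closed brush case; origin at its underside. A bystander.
- eraser: eraser in a green sleeve, 19 x 43 x 12 mm, lying loose in front of the board; origin at its underside. A bystander.
- ink_dish: small white ink dish, 83 mm across, 17 mm high, loose in front of the board; origin at its underside. A bystander.
- seal_a: brown stone seal, 20 x 20 x 54 mm, standing loose in front of the board; origin at its underside. A bystander.
- brush_case_lid (a joint): opening of the lid of the black brush case (253 x 310 x 54 mm, closed, lying in front of the robot to the right of the board) in rad; 0 = shut. A bystander: it stays shut.

How it is judged:
On the way, in this order (a step that is already met when the one before it is completed fails the run):
1. the guide's pointer stands at the red tab (within 6 mm along the rail) (y of guide_pointer in the frame of tab_mark between -0.006 and 0.006 m), for 0.2 s.
2. with the pointer at the tab, the thumbscrew is bottomed (within 0.08 rad of its stop) (all of step 1 and value of joint thumbscrew below 0.08 rad), for 0.2 s.
At the end, for the whole second after the job is handed in: The thumbscrew rests a quarter turn (90 degrees, give or take 20) back from its bottom, and the guide's pointer is within 6 mm of the red tab along the rail (all of step 1 and value of joint thumbscrew between 1.22 and 1.92 rad and velocity of joint thumbscrew between -0.05 and 0.05 rad/s); the robot touches nothing.
It fails at once if a bystander (ink bottle, eraser, ink dish or brown seal) is shifted by more than 25 mm or knocked over, or the brush case is opened (distance of any of ink_bottle, eraser, ink_dish, seal_a from where it was at the start of the episode above 0.025 m or angle between any of ink_bottle, seal_a's own z axis and vertical above 0.6 rad or value of joint brush_case_lid above 0.15 rad).
It also fails if it takes over 56 s, if anything falls off the work surface, if the arm or the gripper's body presses on something with over 40 N, if the wrist force passes 120 N, or if a joint passes its speed limit or range.

## Working session

There is one attempt and no reset: what is moved stays moved. The work goes in short steps, Python scripts to look and compute and a tool call to move; the robot and the scene stay as the last step left them, time stands still between calls to the robot, and variables do not carry over. Pictures are saved under pics/ and viewed, and the job is handed in when it is done.

Besides the shell and the picture viewer there is one more tool, called after "Emit:" as name(argument=value, ...), one argument or row to a line, values as JSON. jog_arm: Moves the arm, as the interface text tells. Its arguments: {"type":"object","properties":{"plan":{"type":"array","items":{"type":"array","items":{"type":"number","minimum":-1,"maximum":1}}}},"required":["plan"]}

```bash
ls; mkdir -p pics
python3 - <<'E'
from station import robot
import cv2
o=robot.get_obs();print(o)
for n in("scene","top"):
    cv2.imwrite(f"pics/{n}0.png",robot.capture(n)[:,:,::-1]);print(n,robot.camera_params(n))
E
```

```text
pics
{'time': 0.0, 'joints': array([ 1.0894194 ,  0.3328938 , -0.0647032 ,  1.46090348,  0.02159247,
        1.34991842, -0.08849893]), 'qd': array([-0.00020577,  0.00177563, -0.00128891, -0.00061598,  0.00034131,
       -0.00035595,  0.00074038]), 'joint_efforts': array([-6.39608788e-04, -6.23268127e+01,  2.39489641e-02, -3.89895058e+01,
       -6.15453394e-02,  3.98133975e-02,  1.74080110e-04]), 'position': array([ 0.27661374, -0.56003275,  0.22175833]), 'eef_rot': array([-3.52354309e-04,  8.49373710e-01, -5.27791428e-01, -6.20922533e-04]), 'contact_force': array([ 0.48593824, -0.41206617,  0.03183088]), 'ft_torque': array([-0.00201616, -0.01055424,  0.0404516 ]), 'finger_gap': 0.9995440011947602}
scene {'mtx': array([[463.74737261,   0.        , 313.06684858],
       [  0.        , 463.74737261, 205.48253517],
       [  0.        ,   0.        ,   1.        ]]), 'distortion': array([0.01121108, 0.        , 0.        , 0.        , 0.        ]), 'origin': array([-0.25543702,  0.78040815,  0.58241143]), 'orientation': array([-0.34290436, -0.22127742,  0.49359568,  0.76799493])}
top {'mtx': array([[477.52401649,   0.        , 322.15930522],
       [  0.        , 477.52401649, 195.31905114],
       [  0.        ,   0.        ,   1.        ]]), 'distortion': array([-0.03653002,  0.        ,  0.        ,  0.        ,  0.        ]), 'origin': array([0.35665122, 0.09786232, 1.13646156]), 'orientation': array([ 0.71420919,  0.06301057, -0.0481707 , -0.69542396])}
```

View pics/scene0.png

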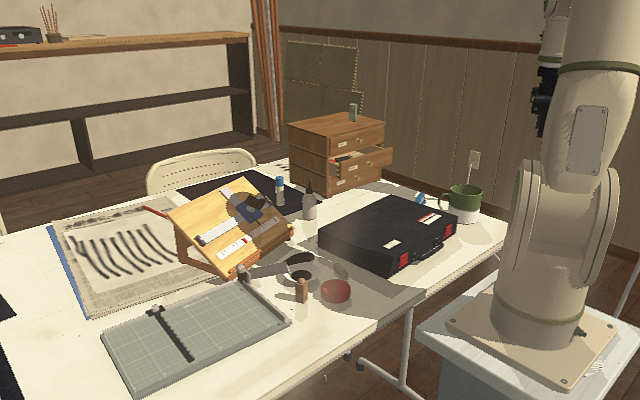

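View pics/top0.png

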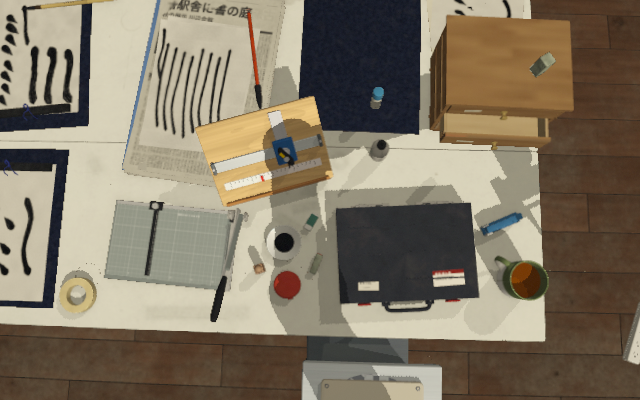

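Run:
```python
import cv2
a=cv2.imread("pics/top0.png")[85:215,185:345];cv2.imwrite("pics/topc.png",cv2.resize(a,None,fx=4.5,fy=4.5,interpolation=cv2.INTER_CUBIC))
a=cv2.imread("pics/scene0.png")[165:285,160:310];cv2.imwrite("pics/scenec.png",cv2.resize(a,None,fx=5,fy=5,interpolation=cv2.INTER_CUBIC))
```

```text
(no output)
```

View pics/topc.png

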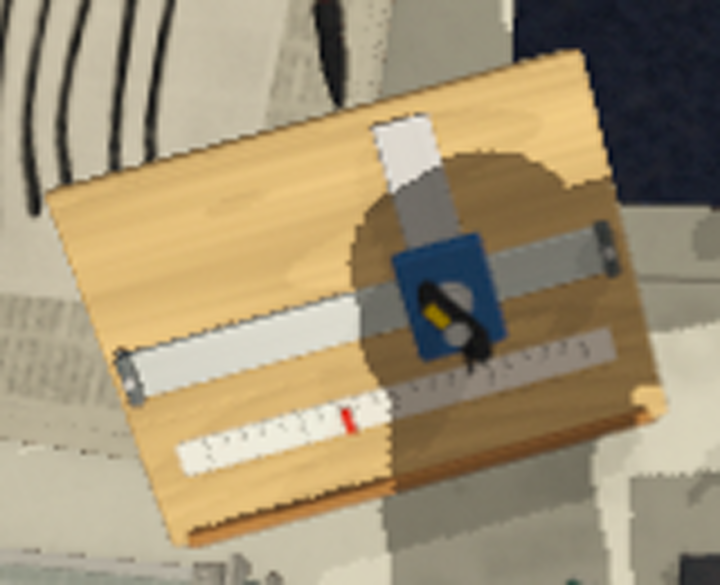

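View pics/scenec.png

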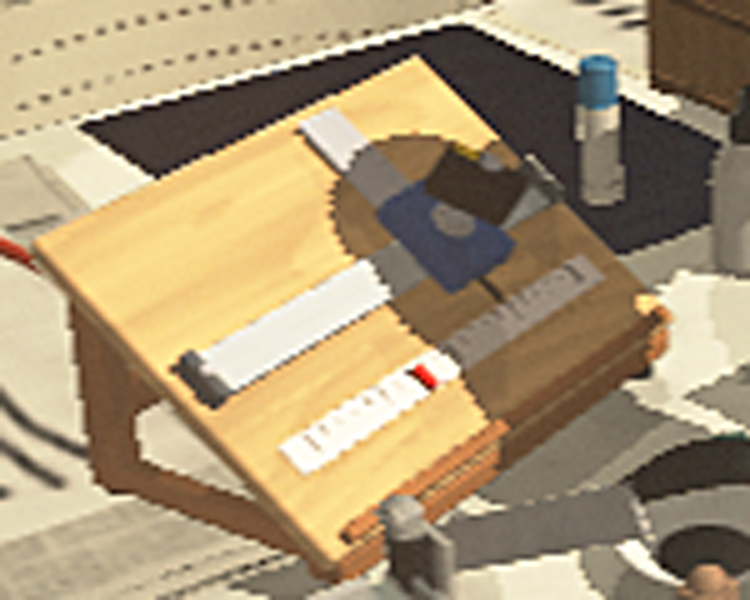

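```bash
cat > h.py <<'E'
import numpy as np, cv2
from scipy.spatial.transform import Rotation as R
from station import robot
P={n:robot.camera_params(n) for n in("scene","top")}
def q(w): return R.from_quat([w[1],w[2],w[3],w[0]])
def ray(n,p):
    c=P[n];u=cv2.undistortPoints(np.array([[p]],float),c["mtx"],c["distortion"])[0,0]
    d=q(c["orientation"]).apply([u[0],-u[1],-1]);return c["origin"],d/np.linalg.norm(d)
def onz(n,p,z):
    o,d=ray(n,p);return o+d*(z-o[2])/d[2]
def onplane(n,p,pt,nr):
    o,d=ray(n,p);return o+d*np.dot(pt-o,nr)/np.dot(d,nr)
def tri(a,b):
    o1,d1=ray("top",a);o2,d2=ray("scene",b)
    t=np.linalg.lstsq(np.c_[d1,-d2],o2-o1,rcond=None)[0]
    A=o1+d1*t[0];B=o2+d2*t[1];return (A+B)/2,np.linalg.norm(A-B)
def proj(n,X):
    c=P[n];x=q(c["orientation"]).inv().apply(np.atleast_2d(X)-c["origin"])
    x=x*[1,-1,-1];return cv2.projectPoints(x,np.zeros(3),np.zeros(3),c["mtx"],c["distortion"])[0][:,0]
E
python3 - <<'E'
from h import *
np.set_printoptions(precision=4,suppress=True)
T=lambda x,y:(185+x/4.5-.4,85+y/4.5-.4)
S=lambda x,y:(160+x/5-.4,165+y/5-.4)
def red(n,box):
    im=cv2.imread(f"pics/{n}0.png").astype(int);x0,y0,x1,y1=box
    c=im[y0:y1,x0:x1];m=(c[...,2]>140)&(c[...,1]<90)&(c[...,0]<90)
    ys,xs=np.nonzero(m);print(n,len(xs),xs.mean()+x0,ys.mean()+y0);return xs.mean()+x0,ys.mean()+y0
rt=red("top",(240,160,280,190));rs=red("scene",(225,225,260,250))
print("tab",tri(rt,rs))
for k,a,b in [("UL",(50,190),(35,243)),("UR",(580,50),(418,57)),("LL",(178,545),(335,570)),("LR",(665,410),(665,310)),("bolt",(455,298),(452,218)),("railL",(130,375),(205,375)),("yellow",(437,313),(467,152)),("ptr",(473,370),(505,298))]:
    print(k,tri(T(*a),S(*b)), onz("top",T(*a),.142 if k[0]=="U" else .028)if k in("UL","UR","LL","LR") else "")
E
```

```text
top 7 261.85714285714283 178.14285714285714
scene 7 244.28571428571428 239.71428571428572
tab (array([0.5643, 0.2634, 0.0588]), np.float64(0.0008178201591472193))
UL (array([0.6591, 0.4013, 0.1382]), np.float64(0.0008602309146201608)) [0.6582 0.4005 0.142 ]
UR (array([0.7346, 0.1461, 0.1402]), np.float64(0.0005466604972494169)) [0.7341 0.1462 0.142 ]
LL (array([0.5023, 0.3549, 0.0221]), np.float64(0.0006686880986509428)) [0.5017 0.3538 0.028 ]
LR (array([0.5804, 0.1022, 0.0317]), np.float64(0.0038382054490976535)) [0.5798 0.1008 0.028 ]
bolt (array([0.6189, 0.2063, 0.1037]), np.float64(0.0008010005372404467)) 
railL (array([0.5779, 0.3678, 0.0921]), np.float64(0.0014099145856726661)) 
yellow (array([0.5998, 0.2092, 0.1461]), np.float64(0.0014481249659577353)) 
ptr (array([0.5898, 0.1986, 0.0681]), np.float64(0.0010283616488937076))
```

Run:
```python
import cv2
a=cv2.imread("pics/top0.png")[130:172,265:305];cv2.imwrite("pics/topw.png",cv2.resize(a,None,fx=14,fy=14,interpolation=cv2.INTER_NEAREST))
a=cv2.imread("pics/scene0.png")[185:230,230:280];cv2.imwrite("pics/scenew.png",cv2.resize(a,None,fx=13,fy=13,interpolation=cv2.INTER_NEAREST))
```

```text
(no output)
```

View pics/topw.png

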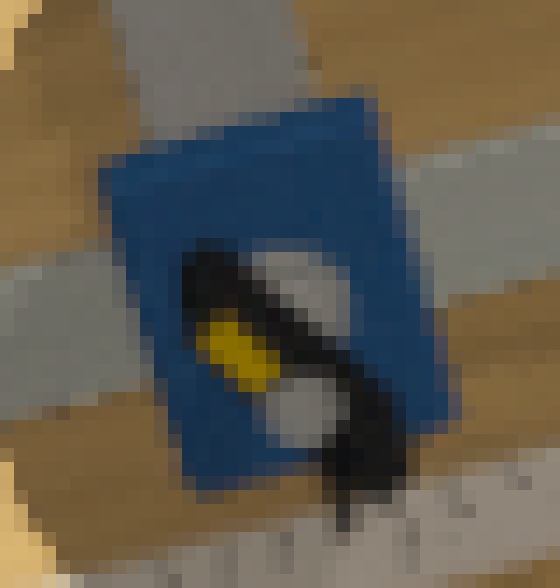

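View pics/scenew.png

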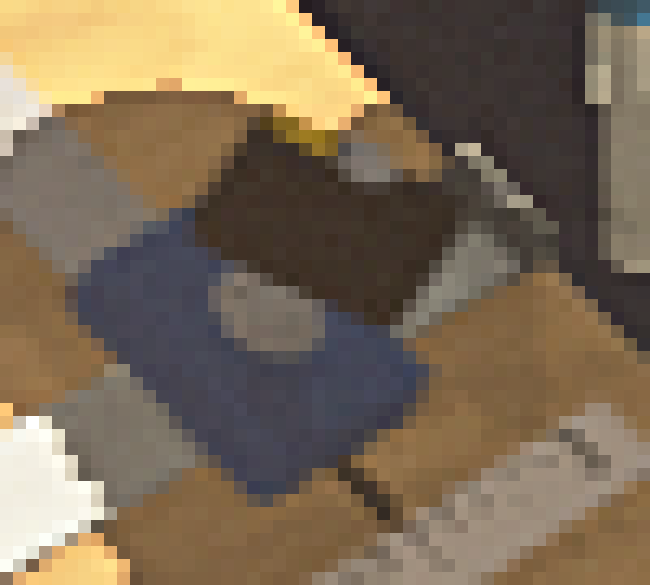

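Run:
```python
from h import *
np.set_printoptions(precision=4,suppress=True)
T=lambda x,y:(265+x/14-.5,130+y/14-.5)
S=lambda x,y:(230+x/13-.5,185+y/13-.5)
yaw=np.radians(16.8);c,s=np.cos(yaw),np.sin(yaw);a=np.radians(35)
xb=np.array([c,s,0]);yb=np.array([-s,c,0]);n=-np.sin(a)*xb+[0,0,np.cos(a)];up=np.cos(a)*xb+[0,0,np.sin(a)]
D={}
for k,p,r in [("head",(307,408),(370,160)),("yel",(237,353),(305,137)),("g1",(98,170),(180,215)),("base",(300,295),(272,315)),("gUL",(100,170),(80,300)),("gLR",(450,420),(425,370))]:
    X,e=tri(T(*p),S(*r));D[k]=X;print(k,X,e,"up,y,n",X@up,X@yb,X@n)
C=np.array([.6191,.2511,.085]);print("face",C@up,C@yb,C@n)
# guide corners on top plane (33 below grip) from top view
base=D["base"]
for p in [(100,165),(375,100),(450,425),(190,490)]:
    X=onplane("top",T(*p),n*(C@n+.022),n);print(X@up,X@yb,X@n)
for p in [(195,335),(255,390)]:
    X=onplane("top",T(*p),n*(D["head"]@n),n);print("w",X@up,X@yb)
```

```text
head [0.5919 0.1998 0.141 ] 1.2095726986312807e-05 up,y,n 0.592391639073558 0.02018006534405051 -0.24260744991435904
yel [0.5986 0.2099 0.1465] 0.0010221977061950851 up,y,n 0.6031663874915227 0.027884811529973356 -0.2434669532893463
g1 [0.6264 0.2288 0.1293] 0.016274827428179303 up,y,n 0.6195176493266159 0.03800087467462645 -0.275998948904272
base [0.6194 0.2055 0.1019] 0.00048552449513310377 up,y,n 0.5928665615771599 0.017663451699602494 -0.29071677956757197
gUL [0.637  0.237  0.1089] 0.0016072215783282848 up,y,n 0.618093674366304 0.042755476888813065 -0.29986397274458276
gLR [0.603  0.1821 0.0887] 0.00028231734930442244 up,y,n 0.5668323448937347 8.856593749555084e-05 -0.2886078798090448
face 0.593696848341187 0.06144334034197971 -0.3119451685751221
0.6228654911706173 0.04245134163063101 -0.2899451685751221
0.6214719424434764 -0.0019575015428314815 -0.28994516857512226
0.5653576563113388 0.00024097395440612356 -0.289945168575122
0.5661919505291125 0.04334975141261055 -0.2899451685751222
w 0.608491840198027 0.03348460407915518
w 0.5974061103697176 0.027049944035633433
```

```bash
cat >> h.py <<'E'
np.set_printoptions(precision=4,suppress=True)
yaw=np.radians(16.8);c,s=np.cos(yaw),np.sin(yaw);a=np.radians(35)
xb=np.array([c,s,0]);yb=np.array([-s,c,0]);n=-np.sin(a)*xb+[0,0,np.cos(a)];up=np.cos(a)*xb+[0,0,np.sin(a)]
B=np.c_[up,yb,n]   # world = B@(up,y,n)
def go(posB,ang,row=True):
    """move in call units from the present pose: grasp point at posB, jaw x at ang deg from up toward y"""
    o=robot.get_obs();p=o["position"];r=q(o["eef_rot"])
    t=np.radians(ang);x=np.cos(t)*up+np.sin(t)*yb;z=-n;y=np.cross(z,x)
    Rt=R.from_matrix(np.c_[x,y,z]);pt=B@np.array(posB)+.019*z
    d=r.inv().apply(pt-p);w=(r.inv()*Rt).as_rotvec()
    print("target tcp",pt,"shift",d/.4,"turn",w/(np.pi/2),"rows",np.linalg.norm(d)/.0417,np.degrees(np.linalg.norm(w))/7.16)
def st():
    o=robot.get_obs();r=q(o["eef_rot"]);g=o["position"]+r.apply([0,0,-.019]);x=r.as_matrix()[:,0]
    print("t",o["time"],"grasp upyn",B.T@g,"tool z upyn",B.T@r.as_matrix()[:,2],"ang",np.degrees(np.arctan2(x@yb,x@up)),"\nq",o["joints"],"F upyn",B.T@o["contact_force"],"Mn",o["ft_torque"]@n,"gap",o["finger_gap"])
E
python3 - <<'E'
from h import *
T=lambda x,y:(265+x/14-.5,130+y/14-.5)
S=lambda x,y:(230+x/13-.5,185+y/13-.5)
for p in [(262,122),(465,190)]:
    X=onplane("scene",S(*p),n*-.243,n);print(B.T@X)
for p in [(190,247),(410,490),(205,250),(400,395),(185,310),(325,485)]:
    print(p,B.T@onplane("top",T(*p),n*-.243,n))
go([.5925,.0205,-.256+.10],-55);st()
E
```

```text
[ 0.6092  0.0334 -0.243 ]
[ 0.5783  0.0069 -0.243 ]
(190, 247) [ 0.6221  0.0305 -0.243 ]
(410, 490) [ 0.5748  0.0084 -0.243 ]
(205, 250) [ 0.6211  0.0285 -0.243 ]
(400, 395) [ 0.5903  0.006  -0.243 ]
(185, 310) [ 0.6126  0.0339 -0.243 ]
(325, 485) [ 0.5793  0.0208 -0.243 ]
target tcp [0.5548 0.1889 0.1965] shift [-1.3707 -1.4528  0.065 ] turn [ 0.3627  0.1492 -0.2748] rows 19.169286004945267 6.019386743147654
t 0.1 grasp upyn [ 0.2225 -0.6161  0.1382] tool z upyn [-0.5738  0.0012 -0.819 ] ang -82.24425521721547 
q [ 1.0894  0.3328 -0.0647  1.4608  0.0216  1.3499 -0.0885] F upyn [0.5171 0.3867 0.3324] Mn -0.012817748655309972 gap 0.9984584315428772
```

Emit:
jog_arm(
  plan=[
    [0.2,-0.7,-0.73,0,0,0,0],
    [0.2,-0.7,-0.73,0,0,0,0],
    [0.2,-0.7,-0.73,0,0,0,0],
    [0.2,-0.7,-0.73,0,0,0,0],
    [0.2,-0.7,-0.73,0,0,0,0],
    [0.2,-0.7,-0.73,0,0,0,0],
    [0.2,-0.7,-0.73,0,0,0,0],
    [0.2,-0.7,-0.73,0,0,0,0],
    [0.2,-0.7,-0.73,0,0,0,0],
    [0.2,-0.7,-0.73,0,0,0,0],
  ],
)

```text
time: 0.93
position: [0.4153, -0.1763, 0.2226]
eef_rot: [-0.0, 0.85, -0.527, 0.0]
contact_force: [1.1, -0.9, 0.7]
finger_gap: 0.604
```

Run:
```python
from h import *
go([.5925,.0205,-.256+.10],-51);st()
```

```text
target tcp [0.5548 0.1889 0.1965] shift [-0.6621 -0.7188  0.0653] turn [ 0.3581  0.1619 -0.3159] rows 9.395200445087331 6.33726623311725
t 0.9333 grasp upyn [ 0.4225 -0.2888 -0.0009] tool z upyn [-0.5734  0.     -0.8193] ang -82.07338142909563 
q [ 0.7112 -0.0338 -0.3983  1.8756 -0.0138  1.297  -0.7923] F upyn [ 1.0262 -1.2148  0.1218] Mn 0.003198275401777068 gap 0.6043199458028287
```

Emit:
jog_arm(
  plan=[
    [0.2,-0.66,-0.72,0.065,0.36,0.16,-0.315],
    [0.2,-0.66,-0.72,0.065,0.36,0.16,-0.315],
    [0.2,-0.66,-0.72,0.065,0.36,0.16,-0.315],
    [0.2,-0.66,-0.72,0.065,0.36,0.16,-0.315],
    [0.2,-0.66,-0.72,0.065,0.36,0.16,-0.315],
    [0.2,-0.66,-0.72,0.065,0.36,0.16,-0.315],
    [0.2,-0.66,-0.72,0.065,0.36,0.16,-0.315],
    [0.2,-0.66,-0.72,0.065,0.36,0.16,-0.315],
    [0.2,-0.66,-0.72,0.065,0.36,0.16,-0.315],
    [0.2,-0.66,-0.72,0.065,0.36,0.16,-0.315],
  ],
)

```text
time: 1.77
position: [0.5561, 0.1896, 0.1974]
eef_rot: [-0.171, 0.911, -0.28, 0.25]
contact_force: [-0.8, 0.5, -0.4]
finger_gap: 0.599
```

Run:
```python
from h import *
go([.5925,.0205,-.256],-51);st()
cv2.imwrite("pics/scene1.png",robot.capture("scene")[:,:,::-1])
cv2.imwrite("pics/top1.png",robot.capture("top")[:,:,::-1])
```

```text
target tcp [0.6097 0.2055 0.1146] shift [-0.0016  0.0054  0.2497] turn [-0.0041  0.001  -0.0008] rows 2.3953359318996745 0.05442379689696376
t 1.7667 grasp upyn [ 0.5941  0.0207 -0.1561] tool z upyn [ 0.004   0.0053 -1.    ] ang -51.073822969896256 
q [ 0.5688 -0.1324 -0.9476  2.1183 -0.0985  0.4891 -0.9328] F upyn [-0.7209  0.729  -0.0382] Mn -0.015210759194679502 gap 0.5985641520385132
```

View pics/scene1.png

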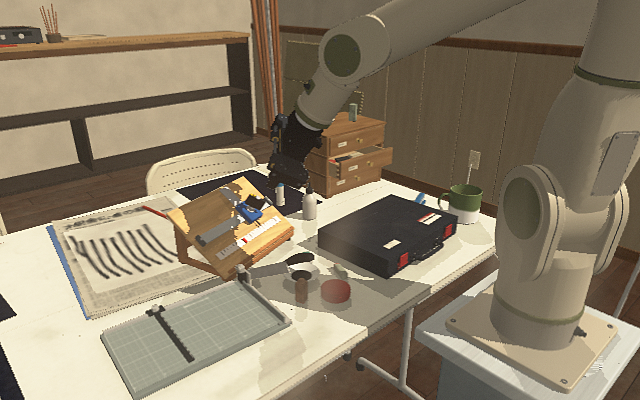

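View pics/top1.png

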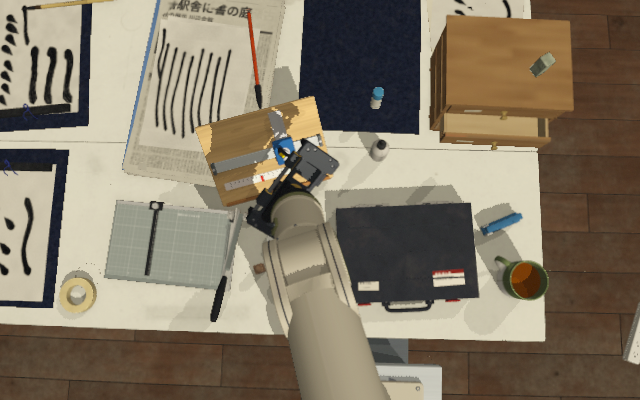

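Emit:
jog_arm(
  plan=[
    [0.2,0,0.005,0.08,0,0,0],
    [0.2,0,0.005,0.15,0,0,0],
    [0.2,0,0.005,0.2,0,0,0],
    [0.2,0,0.005,0.25,0,0,0],
    [0.2,0,0.005,0.25,0,0,0],
    [0.2,0,0.005,0.25,0,0,0],
  ],
)

```text
time: 2.37
position: [0.6091, 0.1983, 0.1103]
eef_rot: [-0.168, 0.911, -0.283, 0.247]
contact_force: [-0.2, 0.1, 0.2]
finger_gap: 0.602
```

Run:
```python
from h import *
st()
for k in("scene","top"):
    im=robot.capture(k)[:,:,::-1]; x0,y0=(200,160) if k=="scene" else (225,100)
    cv2.imwrite(f"pics/{k}2.png",cv2.resize(im[y0:y0+110,x0:x0+120],None,fx=5,fy=5,interpolation=cv2.INTER_CUBIC))
```

```text
t 2.3667 grasp upyn [ 0.5879  0.0138 -0.2579] tool z upyn [-0.0038  0.002  -1.    ] ang -51.31962232100505 
q [ 0.433   0.2254 -0.9122  2.082   0.6933  0.3854 -1.5918] F upyn [-0.0583  0.1738  0.2788] Mn -0.009795077731370417 gap 0.6016274996348506
```

View pics/scene2.png

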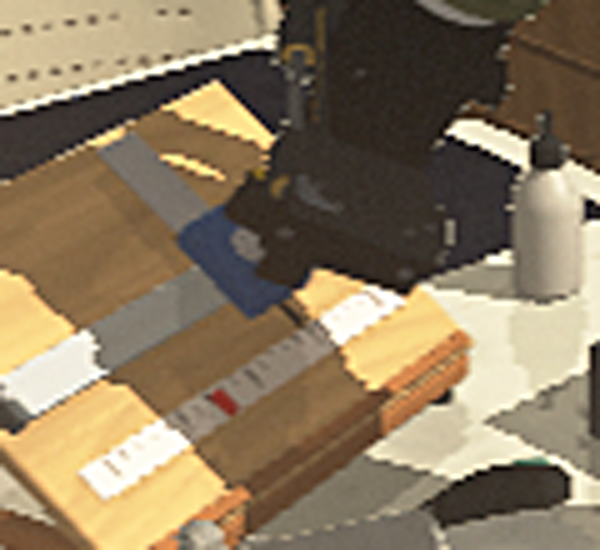

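View pics/top2.png

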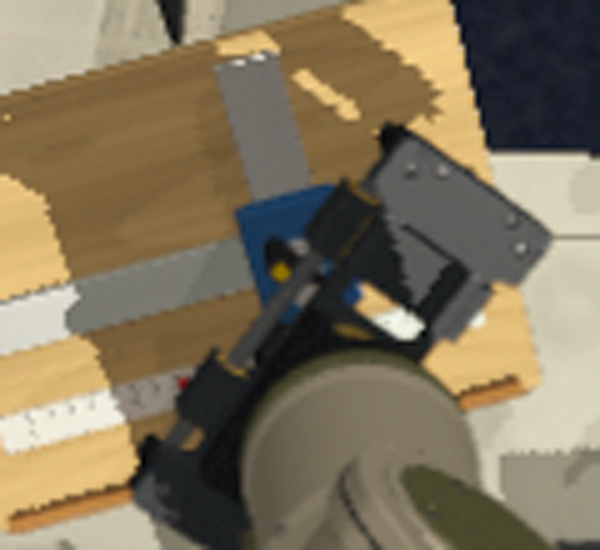

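Emit:
jog_arm(
  plan=[
    [0.2,0,-0.02,-0.005,0,0,0],
    [0.2,0,-0.02,-0.005,0,0,0],
    [0.2,0,-0.02,-0.005,0,0,0],
    [0.2,0,-0.02,-0.005,0,0,0],
  ],
)

```text
time: 2.8
position: [0.6126, 0.2051, 0.12]
eef_rot: [-0.169, 0.911, -0.282, 0.25]
contact_force: [-0.0, 0.5, -1.3]
finger_gap: 0.602
```

Run:
```python
from h import *
st();go([.5925,.0205,-.256],-51)
```

```text
t 2.8 grasp upyn [ 0.5978  0.0193 -0.2531] tool z upyn [ 0.0027  0.0007 -1.    ] ang -51.242864700146896 
q [ 0.4298  0.2203 -0.9226  2.0664  0.6865  0.4013 -1.5922] F upyn [-0.6378  0.4847 -1.1014] Mn 0.02857194421669523 gap 0.6016678262019801
target tcp [0.6097 0.2055 0.1146] shift [-0.0106  0.0085  0.0072] turn [-0.0016 -0.0008 -0.0027] rows 0.14773607539991776 0.04054170262591404
```

Emit:
jog_arm(
  plan=[
    [0.2,-0.01,0.005,0.005,0,0,0],
    [0.2,-0.01,0.005,0.005,0,0,0],
    [0.2,-0.01,0.005,0.005,0,0,0],
    [0.2,-0.01,0.005,0.005,0,0,0],
  ],
)

```text
time: 3.13
position: [0.6096, 0.2065, 0.1149]
eef_rot: [-0.169, 0.911, -0.282, 0.249]
contact_force: [0.2, 0.8, -0.1]
finger_gap: 0.599
```

Run:
```python
from h import *
st();go([.5925,.0205,-.256],-51)
```

```text
t 3.1333 grasp upyn [ 0.5928  0.0215 -0.2558] tool z upyn [ 0.0012  0.0016 -1.    ] ang -51.25394279481818 
q [ 0.4157  0.2224 -0.9123  2.0752  0.7046  0.3942 -1.6148] F upyn [ 0.3368  0.6788 -0.33  ] Mn 0.012774114975473462 gap 0.5990221944749954
target tcp [0.6097 0.2055 0.1146] shift [0.0014 0.0022 0.0004] turn [-0.0012  0.0003 -0.0028] rows 0.025383105338873935 0.03881508168135442
```

Within 1 mm. Close on the wing.

Emit:
jog_arm(
  plan=[
    [-0.6,0,0,0,0,0,0],
    [-1,0,0,0,0,0,0],
    [-1,0,0,0,0,0,0],
    [-1,0,0,0,0,0,0],
    [-1,0,0,0,0,0,0],
    [-1,0,0,0,0,0,0],
    [-1,0,0,0,0,0,0],
  ],
)

```text
time: 3.72
position: [0.6098, 0.2065, 0.1151]
eef_rot: [-0.169, 0.911, -0.282, 0.249]
contact_force: [2.1, -0.9, 1.3]
finger_gap: 0.156
```

Run:
```python
from h import *
st();go([.5925,.0899,-.256],-51)
```

```text
t 3.7167 grasp upyn [ 0.593   0.0214 -0.2558] tool z upyn [ 0.0014  0.0016 -1.    ] ang -51.261101166416005 
q [ 0.4159  0.2224 -0.9124  2.0749  0.7048  0.3943 -1.6149] F upyn [ 2.1919 -1.4713  0.0741] Mn 0.0003006826592698319 gap 0.15593833511463132
target tcp [0.5897 0.2719 0.1146] shift [-0.1344 -0.106   0.0008] turn [-0.0013  0.0002 -0.0029] rows 1.641382457222812 0.0402720816626123
```

Emit:
jog_arm(
  plan=[
    [-1,-0.015,-0.012,0,0,0,0],
    [-1,-0.03,-0.024,0,0,0,0],
    [-1,-0.045,-0.036,0,0,0,0],
    [-1,-0.06,-0.048,0,0,0,0],
    [-1,-0.075,-0.06,0,0,0,0],
    [-1,-0.09,-0.072,0,0,0,0],
    [-1,-0.105,-0.084,0,0,0,0],
    [-1,-0.115,-0.092,0,0,0,0],
    [-1,-0.115,-0.092,0,0,0,0],
    [-1,-0.115,-0.092,0,0,0,0],
  ],
)

```text
time: 4.55
position: [0.5933, 0.263, 0.1156]
eef_rot: [-0.17, 0.911, -0.282, 0.25]
contact_force: [5.0, 1.4, -1.8]
finger_gap: 0.115
```

Run:
```python
from h import *
st();go([.5925,.0899,-.256],-51)
for k in("scene","top"):
    im=robot.capture(k)[:,:,::-1]; cv2.imwrite(f"pics/{k}3r.png",im);x0,y0=(190,180) if k=="scene" else (215,100)
    cv2.imwrite(f"pics/{k}3.png",cv2.resize(im[y0:y0+100,x0:x0+120],None,fx=6,fy=6,interpolation=cv2.INTER_CUBIC))
```

```text
t 4.55 grasp upyn [ 0.5938  0.0803 -0.2557] tool z upyn [ 0.0026  0.0017 -1.    ] ang -51.27561221815059 
q [ 0.2472  0.2314 -0.8762  2.0598  0.8294  0.4519 -1.8345] F upyn [ 3.1962 -0.0659 -4.4476] Mn -0.051621273808276545 gap 0.1147375487151591
target tcp [0.5897 0.2719 0.1146] shift [-0.0207 -0.0124  0.0009] turn [-0.002  -0.0002 -0.0031] rows 0.23172302290421015 0.04572300054613785
```

View pics/scene3.png

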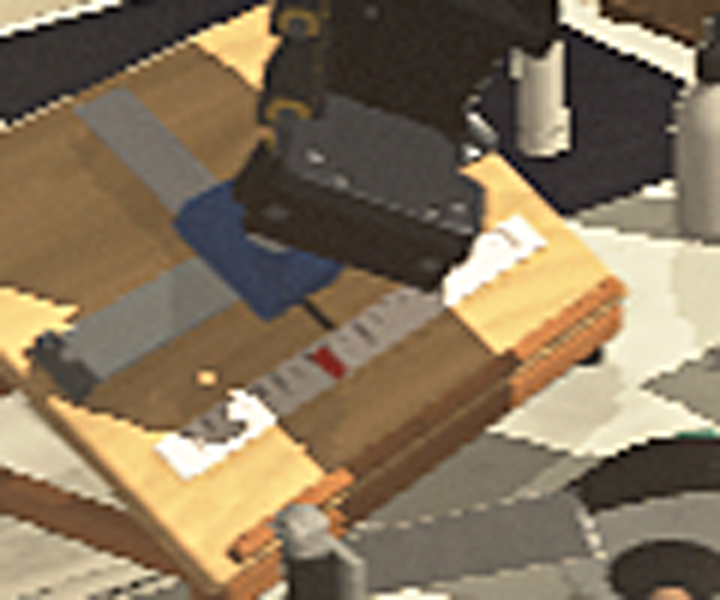

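View pics/top3.png

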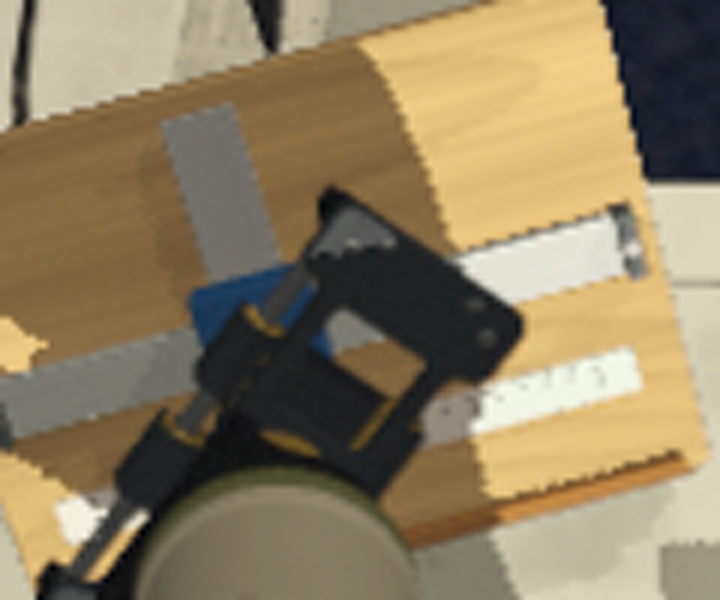

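```bash
python3 - <<'E'
from h import *
p0=np.array([.5898,.1986,.0681]);tab=np.array([.5643,.2634,.0588]);print(B.T@p0,B.T@tab)
S=lambda x,y:(190+x/6-.4,180+y/6-.4)
for nn in (-.299,-.303):
  print(B.T@onplane("scene",(160+505/5-.4,165+298/5-.4),n*nn,n), [B.T@onplane("scene",S(*p),n*nn,n) for p in((333,326),(322,313))])
im=cv2.imread("pics/scene3r.png").astype(int)[225:255,225:260];m=(im[...,2]>90)&(im[...,1]<60)&(im[...,0]<60)
ys,xs=np.nonzero(m);print(len(xs),xs.mean()+225,ys.mean()+225, B.T@onplane("scene",(xs.mean()+225,ys.mean()+225),n*(B.T@tab)[2],n))
E
python3 - <<'E'
import cv2
im=cv2.imread("pics/scene3r.png")[220:250,230:265]
cv2.imwrite("pics/p3.png",cv2.resize(im,None,fx=16,fy=16,interpolation=cv2.INTER_NEAREST))
im=cv2.imread("pics/scene0.png")[205:235,240:275]
cv2.imwrite("pics/p0.png",cv2.resize(im,None,fx=16,fy=16,interpolation=cv2.INTER_NEAREST))
E
```

```text
[ 0.5486  0.0197 -0.301 ] [ 0.5386  0.0891 -0.3054]
[ 0.5477  0.0212 -0.299 ] [array([ 0.5479,  0.0808, -0.299 ]), array([ 0.5548,  0.0802, -0.299 ])]
[ 0.5488  0.0171 -0.303 ] [array([ 0.549,  0.077, -0.303]), array([ 0.556 ,  0.0765, -0.303 ])]
13 244.23076923076923 239.84615384615384 [ 0.5387  0.0898 -0.3054]
```

View pics/p3.png

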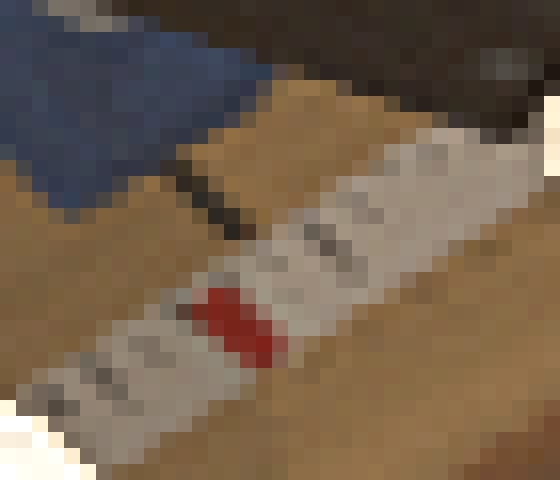

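View pics/p0.png

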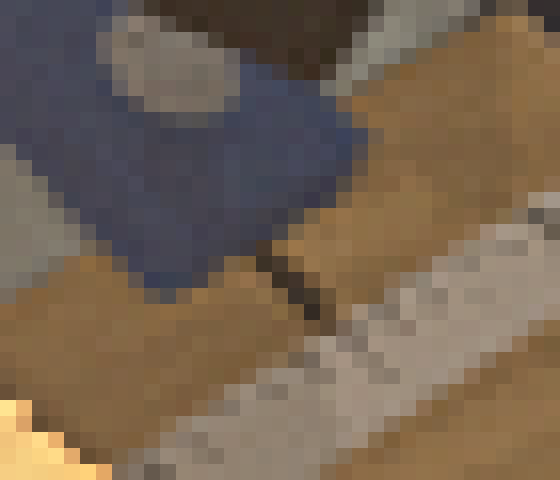

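Emit:
jog_arm(
  plan=[
    [-1,-0.011,-0.007,0,0,0,0],
    [-1,-0.021,-0.014,0,0,0,0],
    [-1,-0.021,-0.014,0,0,0,0],
    [-1,-0.021,-0.014,0,0,0,0],
    [-1,-0.021,-0.014,0,0,0,0],
  ],
)

```text
time: 5.07
position: [0.5904, 0.2721, 0.1156]
eef_rot: [-0.17, 0.91, -0.283, 0.25]
contact_force: [8.9, 1.6, -3.1]
finger_gap: 0.113
```

Run:
```python
from h import *
st()
im=robot.capture("scene")[:,:,::-1].copy();cv2.imwrite("pics/s4r.png",im)
cv2.imwrite("pics/s4.png",cv2.resize(im[215:255,220:270],None,fx=12,fy=12,interpolation=cv2.INTER_NEAREST))
```

```text
t 5.0667 grasp upyn [ 0.5937  0.0898 -0.2556] tool z upyn [ 0.0036  0.0014 -1.    ] ang -51.31585462891671 
q [ 0.221   0.2346 -0.8717  2.0567  0.8505  0.4625 -1.8706] F upyn [ 5.5782 -0.9825 -7.6561] Mn 0.051997203656127866 gap 0.11306804013458992
```

View pics/s4.png

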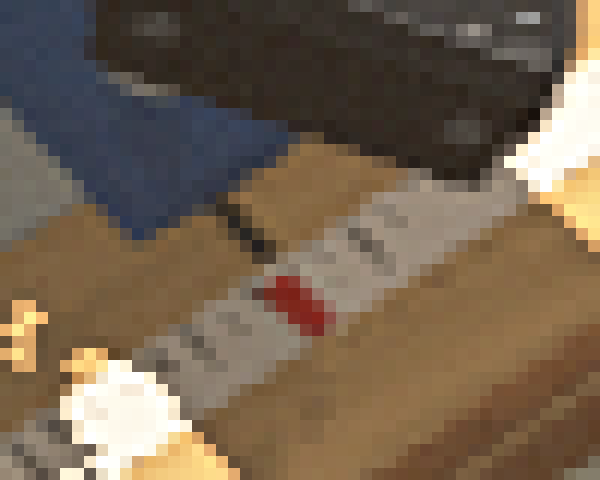

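Emit:
jog_arm(
  plan=[
    [-1,0,0,0,0,0,0.05],
    [-1,0,0,0,0,0,0.1],
    [-1,0,0,0,0,0,0.15],
    [-1,0,0,0,0,0,0.2],
    [-1,0,0,0,0,0,0.25],
    [-1,0,0,0,0,0,0.3],
    [-1,0,0,0,0,0,0.3],
  ],
)

```text
time: 5.7
position: [0.5907, 0.2718, 0.1157]
eef_rot: [-0.224, 0.818, -0.489, 0.203]
contact_force: [10.7, 1.0, -2.8]
finger_gap: 0.115
```

Run:
```python
from h import *
S=lambda x,y:(220+x/12-.5,215+y/12-.5)
print(B.T@onplane("scene",S(265,252),n*-.301,n))
st()
```

```text
[ 0.5498  0.0904 -0.301 ]
t 5.7 grasp upyn [ 0.5938  0.0894 -0.2556] tool z upyn [ 0.0038  0.0009 -1.    ] ang -78.61637818023765 
q [ 0.1568  0.2176 -0.7998  2.0591  0.8131  0.4478 -2.3222] F upyn [ 6.9761 -2.0981 -8.3366] Mn -0.0652584590141337 gap 0.1152736229837098
```

Emit:
jog_arm(
  plan=[
    [0.3,0,0,0,0,0,0.3],
    [0.5,0,0,0,0,0,0],
    [0.5,0,0,0,0,0,0],
    [0.5,0,0,0,0,0,0],
  ],
)

```text
time: 6.03
position: [0.5889, 0.2723, 0.1145]
eef_rot: [-0.223, 0.82, -0.487, 0.203]
contact_force: [-0.0, -0.8, -0.3]
finger_gap: 0.331
```

Emit:
jog_arm(
  plan=[
    [0.8,0,0,0,0,0,0],
    [0.8,0,0,0,0,0,0],
    [0.8,0,0,-0.03,0,0,0],
    [0.8,0,0,-0.07,0,0,0],
    [0.8,0,0,-0.11,0,0,0],
    [0.8,0,0,-0.13,0,0,0],
    [0.8,0,0,-0.13,0,0,0],
  ],
)

```text
time: 6.62
position: [0.5605, 0.2638, 0.1589]
eef_rot: [-0.224, 0.819, -0.487, 0.204]
contact_force: [1.3, -0.2, 0.3]
finger_gap: 0.85
```

Run:
```python
from h import *
st()
for k in("scene","top"):
    im=robot.capture(k)[:,:,::-1]; cv2.imwrite(f"pics/{k}5r.png",im);x0,y0=(190,180) if k=="scene" else (215,100)
    cv2.imwrite(f"pics/{k}5.png",cv2.resize(im[y0:y0+100,x0:x0+120],None,fx=6,fy=6,interpolation=cv2.INTER_CUBIC))
```

```text
t 6.6167 grasp upyn [ 0.593   0.0905 -0.2024] tool z upyn [ 0.0039  0.001  -1.    ] ang -78.2594557063425 
q [ 0.282   0.0649 -0.9049  2.0871  0.5195  0.4741 -2.0791] F upyn [ 1.1352 -0.6082 -0.4233] Mn -0.03242780600405037 gap 0.8501348737511238
```

View pics/scene5.png

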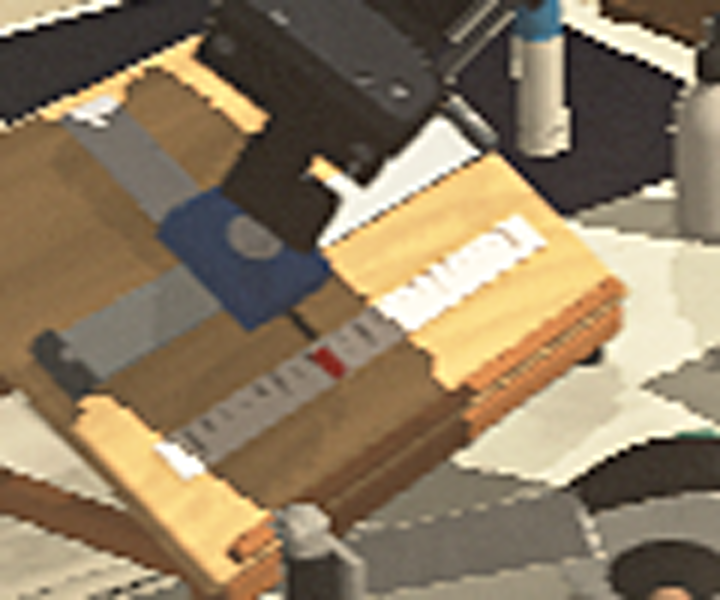

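View pics/top5.png

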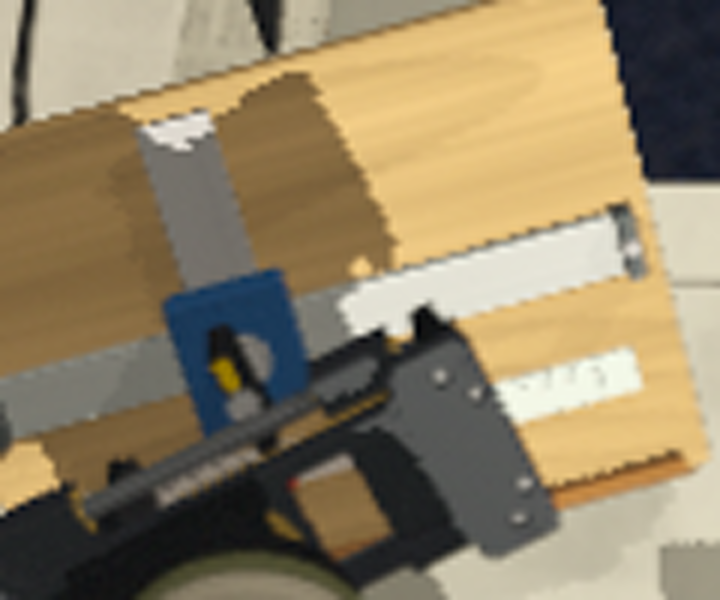

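Emit:
jog_arm(
  plan=[
    [0.8,0,0,0,0,0,-0.78],
    [0.8,0,0,0,0,0,-0.78],
    [0.8,0,0,0,0,0,-0.78],
    [0.8,0,0,0,0,0,-0.78],
    [0.8,0,0,0,0,0,-0.78],
    [0.8,0,0,0,0,0,-0.78],
    [0.8,0,0,0,0,0,-0.78],
    [0.8,0,0,0,0,0,-0.78],
    [0.8,0,0,0,0,0,-0.78],
    [0.8,0,0,0,0,0,-0.78],
  ],
)

```text
time: 7.55
position: [0.5604, 0.2635, 0.1562]
eef_rot: [-0.065, 0.951, 0.076, 0.294]
contact_force: [-0.5, -0.5, 0.3]
finger_gap: 0.901
```

Run:
```python
from h import *
st()
```

```text
t 7.55 grasp upyn [ 0.5914  0.0903 -0.2044] tool z upyn [ 0.0003  0.0021 -1.    ] ang -7.720928632507707 
q [ 0.383   0.0854 -1.0094  2.0842  0.5545  0.4807 -0.8705] F upyn [-0.2803 -0.3179  0.5902] Mn 0.04306799557045726 gap 0.9006472158620391
```

Emit:
jog_arm(
  plan=[
    [0.6,0,0,0,0,0,-0.78],
    [0.6,0,0,0,0,0,-0.78],
    [0.6,0,0,0,0,0,-0.78],
    [0.6,0,0,0,0,0,-0.78],
    [0.6,0,0,0,0,0,-0.78],
    [0.6,0,0,0,0,0,-0.78],
    [0.6,0,0,0,0,0,-0.78],
    [0.6,0,0,0,0,0,-0.78],
    [0.6,0,0,0,0,0,-0.78],
    [0.6,0,0,0,0,0,-0.78],
  ],
)

```text
time: 8.38
position: [0.5604, 0.2636, 0.1564]
eef_rot: [0.116, 0.734, 0.609, 0.278]
contact_force: [0.3, -0.1, -0.1]
finger_gap: 0.799
```

Run:
```python
from h import *
st();go([.5925,.0903,-.256+.05],101)
for k in("scene","top"):
    im=robot.capture(k)[:,:,::-1]; cv2.imwrite(f"pics/{k}6r.png",im);x0,y0=(200,185) if k=="scene" else (225,130)
    cv2.imwrite(f"pics/{k}6.png",cv2.resize(im[y0:y0+50,x0:x0+60],None,fx=12,fy=12,interpolation=cv2.INTER_NEAREST))
```

```text
t 8.3833 grasp upyn [ 0.5916  0.0903 -0.2043] tool z upyn [ 0.0006  0.0023 -1.    ] ang 62.46705997008966 
q [ 0.5187  0.1131 -1.1533  2.0805  0.6101  0.495   0.3171] F upyn [ 0.1146 -0.193  -0.2456] Mn -0.05054885007629426 gap 0.798610478278286
target tcp [0.5621 0.264  0.1555] shift [0.001  0.0021 0.0042] turn [ 0.0002 -0.0015 -0.4281] rows 0.0458634967131155 5.381721852593749
```

View pics/scene6.png

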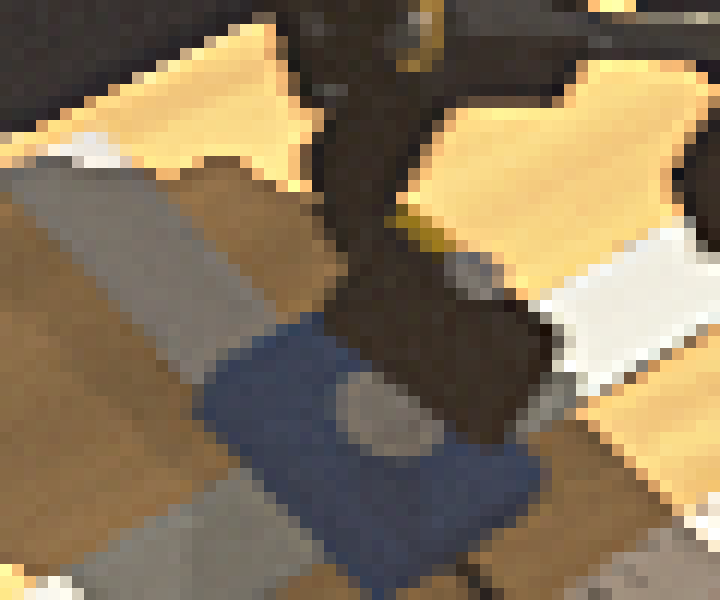

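View pics/top6.png

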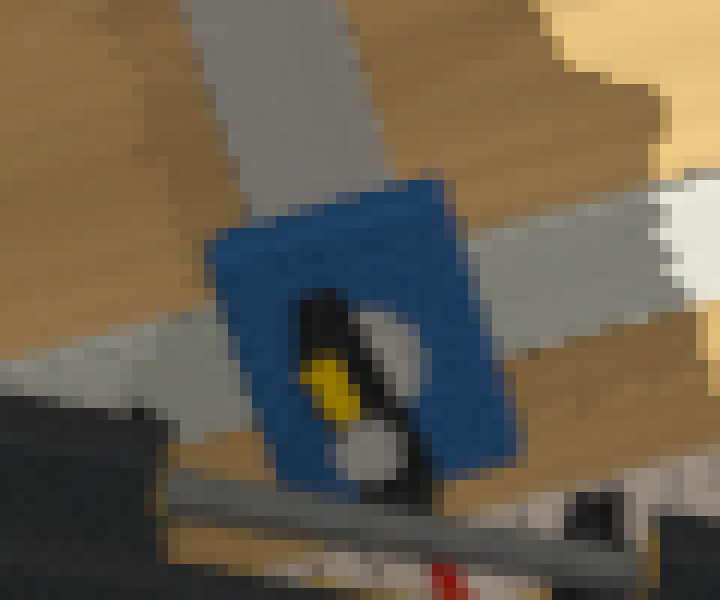

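Run:
```python
from h import *
T=lambda x,y:(225+x/12-.5,130+y/12-.5)
S=lambda x,y:(200+x/12-.5,185+y/12-.5)
Y=[B.T@onplane("top",T(333,390),n*-.243,n),B.T@onplane("scene",S(425,232),n*-.243,n)]
H=[B.T@onplane("top",T(370,452),n*-.243,n),B.T@onplane("scene",S(476,277),n*-.243,n)]
for y,h in zip(Y,H):print(y,h,np.degrees(np.arctan2(*(y-h)[[1,0]])))
print(tri(T(333,390),S(425,232)),tri(T(370,452),S(476,277)))
for p in [(395,212),(548,322)]: print(B.T@onplane("scene",S(*p),n*-.243,n))
for p in [(305,305),(365,495),(300,360),(435,505)]: print(B.T@onplane("top",T(*p),n*-.243,n))
```

```text
[ 0.605   0.0921 -0.243 ] [ 0.5919  0.0891 -0.243 ] 12.493895027311826
[ 0.6048  0.0918 -0.243 ] [ 0.5918  0.0903 -0.243 ] 6.252646870761928
(array([0.5812, 0.2715, 0.1479]), np.float64(0.00038272658163013144)) (array([0.5722, 0.2661, 0.1398]), np.float64(0.0005669486645873121))
[ 0.6112  0.0938 -0.243 ]
[ 0.5768  0.0849 -0.243 ]
[ 0.6217  0.0922 -0.243 ]
[ 0.5843  0.0923 -0.243 ]
[ 0.6121  0.096  -0.243 ]
[ 0.5789  0.0809 -0.243 ]
```

Emit:
jog_arm(
  plan=[
    [0.4,0,0,0,0,0,-0.43],
    [0.4,0,0,0,0,0,-0.43],
    [0.4,0,0,0,0,0,-0.43],
    [0.4,0,0,0,0,0,-0.43],
    [0.4,0,0,0,0,0,-0.43],
    [0.4,0,0,0,0,0,-0.43],
    [0.4,0,0,0,0,0,-0.43],
  ],
)

```text
time: 9.07
position: [0.5604, 0.2635, 0.1567]
eef_rot: [0.201, 0.494, 0.816, 0.225]
contact_force: [-0.1, 0.0, -0.8]
finger_gap: 0.702
```

Run:
```python
from h import *
st();go([.592,.090,-.256],101)
```

```text
t 9.0667 grasp upyn [ 0.5918  0.0903 -0.204 ] tool z upyn [ 0.0009  0.0021 -1.    ] ang 100.72790194861152 
q [ 0.6136  0.1426 -1.2587  2.0783  0.667   0.5124  0.9456] F upyn [-0.5305  0.0496 -0.6528] Mn -0.11505169992216041 gap 0.7015018634352203
target tcp [0.5892 0.2719 0.1143] shift [-0.0011  0.0002  0.1299] turn [ 0.0008 -0.0012 -0.003 ] rows 1.246143288093929 0.0422191038828452
```

Emit:
jog_arm(
  plan=[
    [0.4,0,0,0.04,0,0,0],
    [0.4,0,0,0.08,0,0,0],
    [0.4,0,0,0.11,0,0,0],
    [0.4,0,0,0.13,0,0,0],
    [0.4,0,0,0.13,0,0,0],
    [0.4,0,0,0.13,0,0,0],
    [0.4,0,0,0.13,0,0,0],
  ],
)

```text
time: 9.65
position: [0.5888, 0.2727, 0.1149]
eef_rot: [0.201, 0.494, 0.815, 0.225]
contact_force: [0.2, -0.2, -0.0]
finger_gap: 0.701
```

Run:
```python
from h import *
st();go([.592,.090,-.256],101)
```

```text
t 9.65 grasp upyn [ 0.5921  0.0908 -0.2554] tool z upyn [ 0.0016  0.0021 -1.    ] ang 100.7362196211769 
q [ 0.392   0.2992 -1.0721  2.0525  0.9695  0.5197  0.7075] F upyn [ 0.0871 -0.2547 -0.0899] Mn -0.0794089718911443 gap 0.7008664428864502
target tcp [0.5892 0.2719 0.1143] shift [-0.002  -0.0008  0.0015] turn [ 0.0012 -0.0011 -0.0029] rows 0.025315632931215037 0.0422774166026569
```

Emit:
jog_arm(
  plan=[
    [-1,-0.002,0,0,0,0,0],
    [-1,-0.002,0,0,0,0,0],
    [-1,-0.002,0,0,0,0,0],
    [-1,-0.002,0,0,0,0,0],
    [-1,-0.002,0,0,0,0,0],
    [-1,-0.002,0,0,0,0,0],
    [-1,-0.002,0,0,0,0,0],
    [-1,-0.002,0,0,0,0,0],
    [-1,-0.002,0,0,0,0,0],
  ],
)

```text
time: 10.4
position: [0.5895, 0.2714, 0.1147]
eef_rot: [0.201, 0.494, 0.816, 0.224]
contact_force: [0.0, 0.2, 1.0]
finger_gap: 0.109
```

Emit:
jog_arm(
  plan=[
    [-1,0,0,0,0,0,0.04],
    [-1,0,0,0,0,0,0.08],
    [-1,0,0,0,0,0,0.12],
    [-1,0,0,0,0,0,0.16],
    [-1,0,0,0,0,0,0.16],
  ],
)

```text
time: 10.82
position: [0.5894, 0.2716, 0.1148]
eef_rot: [0.171, 0.593, 0.747, 0.248]
contact_force: [0.4, -0.5, -0.9]
finger_gap: 0.11
```

Run:
```python
from h import *
st()
```

```text
t 10.8167 grasp upyn [ 0.5923  0.0896 -0.2557] tool z upyn [ 0.0016  0.0016 -1.    ] ang 86.26869199680905 
q [ 0.3608  0.2838 -1.032   2.0535  0.9429  0.5053  0.473 ] F upyn [-0.3301 -0.5838 -0.8364] Mn -0.08549075615249124 gap 0.1097583675926104
```

Emit:
jog_arm(
  plan=[
    [-1,0,0,0,0,0,0.04],
    [-1,0,0,0,0,0,0.08],
    [-1,0,0,0,0,0,0.12],
    [-1,0,0,0,0,0,0.16],
    [-1,0,0,0,0,0,0.16],
  ],
)

```text
time: 11.23
position: [0.5893, 0.2718, 0.1148]
eef_rot: [0.139, 0.681, 0.667, 0.268]
contact_force: [1.5, 1.4, -1.0]
finger_gap: 0.115
```

Run:
```python
from h import *
st()
```

```text
t 11.2333 grasp upyn [ 0.5923  0.0898 -0.2557] tool z upyn [ 0.0016  0.0019 -1.    ] ang 71.99792800595154 
q [ 0.3275  0.2698 -0.9931  2.0546  0.918   0.493   0.239 ] F upyn [ 0.9693  0.8849 -1.9023] Mn -0.058338958930670905 gap 0.11480450511066667
```

Emit:
jog_arm(
  plan=[
    [-1,0,0,0,0,0,0.04],
    [-1,0,0,0,0,0,0.08],
    [-1,0,0,0,0,0,0.12],
    [-1,0,0,0,0,0,0.12],
  ],
)

```text
time: 11.57
position: [0.5894, 0.2719, 0.1148]
eef_rot: [0.113, 0.74, 0.601, 0.279]
contact_force: [2.2, 1.3, -0.8]
finger_gap: 0.112
```

Run:
```python
from h import *
st()
```

```text
t 11.5667 grasp upyn [ 0.5924  0.0899 -0.2557] tool z upyn [ 0.0017  0.002  -1.    ] ang 61.27830589523777 
q [ 0.3024  0.2602 -0.964   2.0554  0.9001  0.4846  0.0631] F upyn [ 1.6211  0.5733 -2.0838] Mn -0.09560957632858938 gap 0.11249625450961018
```

Emit:
jog_arm(
  plan=[
    [-1,0,0,0,0,0,0.04],
    [-1,0,0,0,0,0,0.08],
    [-1,0,0,0,0,0,0.12],
    [-1,0,0,0,0,0,0.12],
  ],
)

```text
time: 11.9
position: [0.5894, 0.272, 0.1148]
eef_rot: [0.086, 0.793, 0.529, 0.289]
contact_force: [2.0, 2.6, -1.3]
finger_gap: 0.118
```

Run:
```python
from h import *
st()
```

```text
t 11.9 grasp upyn [ 0.5924  0.09   -0.2557] tool z upyn [ 0.0018  0.0022 -1.    ] ang 50.53124738054707 
q [ 0.2769  0.2513 -0.9349  2.0562  0.8828  0.4768 -0.1135] F upyn [ 1.4368  1.8772 -2.5634] Mn -0.08873454716180854 gap 0.11806405497298364
```

Emit:
jog_arm(
  plan=[
    [-1,0,0,0,0,0,0.04],
    [-1,0,0,0,0,0,0.08],
    [-1,0,0,0,0,0,0.12],
    [-1,0,0,0,0,0,0.12],
  ],
)

```text
time: 12.23
position: [0.5891, 0.2722, 0.1147]
eef_rot: [0.059, 0.839, 0.453, 0.296]
contact_force: [1.1, 2.0, -1.3]
finger_gap: 0.134
```

Run:
```python
from h import *
st();print(robot.get_obs()["ft_torque"])
```

```text
t 12.2333 grasp upyn [ 0.5922  0.0902 -0.2556] tool z upyn [ 0.0017  0.0022 -1.    ] ang 39.86968485248705 
q [ 0.2512  0.243  -0.9062  2.0575  0.8666  0.4698 -0.29  ] F upyn [ 0.5457  1.5941 -2.0044] Mn 0.8045594115665113 gap 0.1336971796602842
[-0.2477  0.3687  0.8908]
```

Emit:
jog_arm(
  plan=[
    [-1,0,0,0,0,0,0.01],
    [-1,0,0,0,0,0,0.01],
    [-1,0,0,0,0,0,0.01],
    [-1,0,0,0,0,0,0.01],
    [-1,0,0,0,0,0,0.01],
  ],
)

```text
time: 12.65
position: [0.5891, 0.2721, 0.1147]
eef_rot: [0.057, 0.843, 0.445, 0.296]
contact_force: [-1.7, 3.8, 0.2]
finger_gap: 0.139
```

Run:
```python
from h import *
st()
im=robot.capture("scene")[:,:,::-1]; cv2.imwrite("pics/s7r.png",im);x0,y0=190,180
cv2.imwrite("pics/s7.png",cv2.resize(im[y0:y0+80,x0:x0+100],None,fx=8,fy=8,interpolation=cv2.INTER_NEAREST)[:600])
```

```text
t 12.65 grasp upyn [ 0.5922  0.0902 -0.2556] tool z upyn [ 0.0016  0.0023 -1.    ] ang 38.842793710336224 
q [ 0.2493  0.2423 -0.9038  2.0575  0.8646  0.4692 -0.3063] F upyn [-0.2562  4.1653  0.4673] Mn 0.8634026609291996 gap 0.13900890151106696
```

View pics/s7.png

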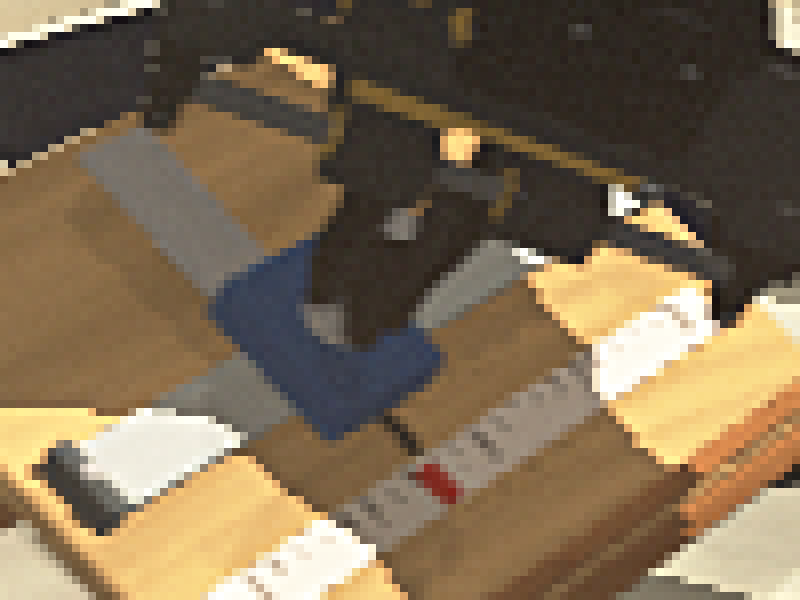

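Emit:
jog_arm(
  plan=[
    [-1,0,0,0,0,0,-0.04],
    [-1,0,0,0,0,0,-0.08],
    [-1,0,0,0,0,0,-0.12],
    [-1,0,0,0,0,0,-0.12],
  ],
)

```text
time: 13.03
position: [0.5895, 0.2718, 0.1149]
eef_rot: [0.084, 0.797, 0.523, 0.289]
contact_force: [-0.3, 5.5, -0.2]
finger_gap: 0.11
```

Run:
```python
from h import *
st()
```

```text
t 13.0333 grasp upyn [ 0.5925  0.0898 -0.2557] tool z upyn [ 0.0017  0.0021 -1.    ] ang 49.65706987902115 
q [ 0.2755  0.2507 -0.9327  2.0561  0.8809  0.4763 -0.127 ] F upyn [ 0.9579  5.3518 -0.9185] Mn 0.04751102244424331 gap 0.10977770921895365
```

Emit:
jog_arm(
  plan=[
    [-1,0,0,0,0,0,-0.06],
    [-1,0,0,0,0,0,-0.12],
    [-1,0,0,0,0,0,-0.18],
    [-1,0,0,0,0,0,-0.24],
    [-1,0,0,0,0,0,-0.3],
    [-1,0,0,0,0,0,-0.36],
    [-1,0,0,0,0,0,-0.42],
    [-1,0,0,0,0,0,-0.48],
    [-1,0,0,0,0,0,-0.5],
    [-1,0,0,0,0,0,-0.5],
  ],
)

```text
time: 13.87
position: [0.5895, 0.2713, 0.1147]
eef_rot: [0.188, 0.538, 0.787, 0.235]
contact_force: [-1.7, 1.4, 2.1]
finger_gap: 0.111
```

Run:
```python
from h import *
st()
```

```text
t 13.8667 grasp upyn [ 0.5923  0.0893 -0.2557] tool z upyn [ 0.0013  0.0013 -1.    ] ang 94.45332974954819 
q [ 0.3799  0.2924 -1.0542  2.0528  0.957   0.5129  0.6079] F upyn [0.1993 1.8254 2.3637] Mn 0.002982659444690865 gap 0.11079750395096785
```

Emit:
jog_arm(
  plan=[
    [-1,0,0,0,0,0,-0.06],
    [-1,0,0,0,0,0,-0.12],
    [-1,0,0,0,0,0,-0.18],
    [-1,0,0,0,0,0,-0.24],
    [-1,0,0,0,0,0,-0.3],
    [-1,0,0,0,0,0,-0.36],
    [-1,0,0,0,0,0,-0.42],
    [-1,0,0,0,0,0,-0.46],
    [-1,0,0,0,0,0,-0.46],
    [-1,0,0,0,0,0,-0.46],
  ],
)

```text
time: 14.7
position: [0.5898, 0.271, 0.1148]
eef_rot: [0.259, 0.227, 0.926, 0.154]
contact_force: [-1.2, 0.4, 3.5]
finger_gap: 0.112
```

Run:
```python
from h import *
st()
im=robot.capture("scene")[:,:,::-1]; cv2.imwrite("pics/s8r.png",im);x0,y0=190,180
cv2.imwrite("pics/s8.png",cv2.resize(im[y0:y0+75,x0:x0+100],None,fx=8,fy=8,interpolation=cv2.INTER_NEAREST))
```

```text
t 14.7 grasp upyn [ 0.5925  0.0889 -0.2557] tool z upyn [ 0.0016  0.0006 -1.    ] ang 135.65996919567488 
q [ 0.4682  0.3437 -1.1637  2.0499  1.0365  0.5576  1.2812] F upyn [1.1888 0.732  3.4912] Mn -0.04857072359106505 gap 0.11160749620783628
```

View pics/s8.png

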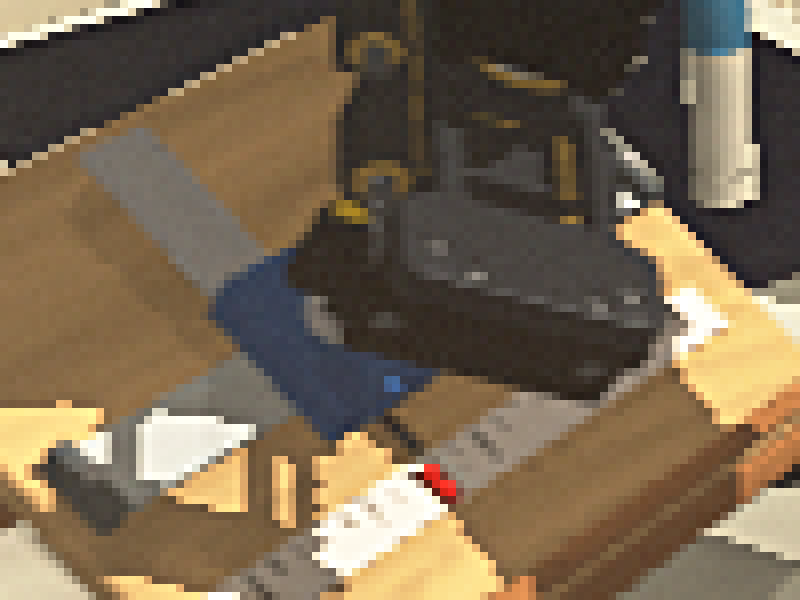

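Pointer still in line with the tab (tip ≈ (242,236) px) and the wing is back about 90°. Release gently.

Emit:
jog_arm(
  plan=[
    [-0.5,0,0,0,0,0,0],
    [-0.2,0,0,0,0,0,0],
    [0,0,0,0,0,0,0],
    [0.2,0,0,0,0,0,0],
    [0.2,0,0,0,0,0,0],
    [0.2,0,0,0,0,0,0],
    [0.2,0,0,0,0,0,0],
  ],
)

```text
time: 15.33
position: [0.5893, 0.2716, 0.1146]
eef_rot: [0.259, 0.225, 0.927, 0.153]
contact_force: [-1.4, -0.8, 0.0]
finger_gap: 0.547
```

Emit:
jog_arm(
  plan=[
    [0.2,0,0,-0.04,0,0,0],
    [0.2,0,0,-0.1,0,0,0],
    [0.2,0,0,-0.18,0,0,0],
    [0.2,0,0,-0.26,0,0,0],
    [0.2,0,0,-0.34,0,0,0],
    [0.2,0,0,-0.4,0,0,0],
    [0.2,0,0,-0.4,0,0,0],
    [0.2,0,0,-0.4,0,0,0],
  ],
)

```text
time: 16.0
position: [0.5054, 0.2418, 0.231]
eef_rot: [0.258, 0.226, 0.927, 0.151]
contact_force: [0.5, -1.2, -2.3]
finger_gap: 0.602
```

Run:
```python
from h import *
st()
for k in("scene","top"):
    im=robot.capture(k)[:,:,::-1]; cv2.imwrite(f"pics/{k}9r.png",im);x0,y0=(200,185) if k=="scene" else (225,130)
    cv2.imwrite(f"pics/{k}9.png",cv2.resize(im[y0:y0+60,x0:x0+60],None,fx=10,fy=10,interpolation=cv2.INTER_NEAREST))
```

```text
t 16.0 grasp upyn [ 0.5862  0.0854 -0.1094] tool z upyn [-0.0037 -0.001  -1.    ] ang 135.8418643232248 
q [ 0.5362 -0.3118 -0.9994  2.1135 -0.2298  0.6077  2.2915] F upyn [-1.1944 -1.3239 -1.9113] Mn -0.12772438932309121 gap 0.6020746326931461
```

View pics/scene9.png

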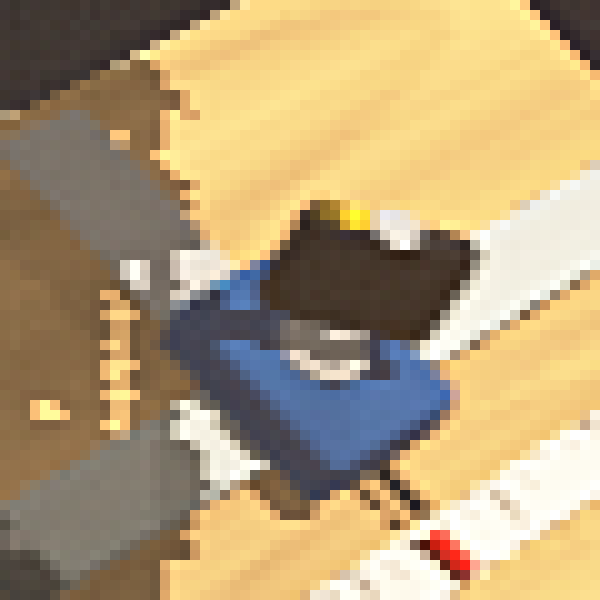

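View pics/top9.png

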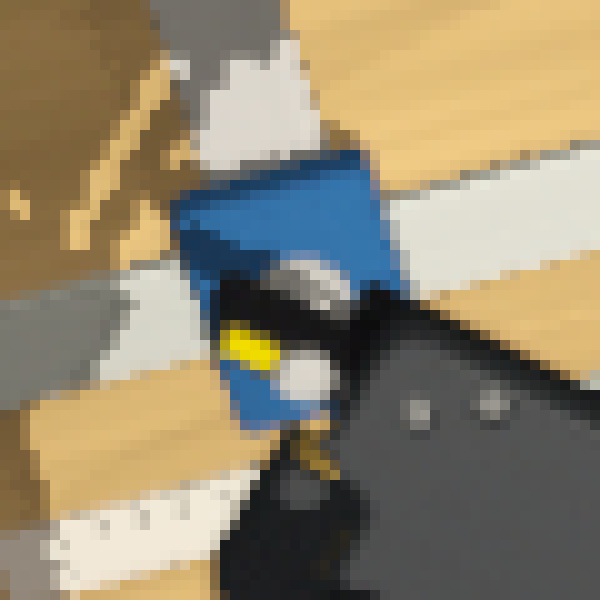

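View pics/scene9r.png

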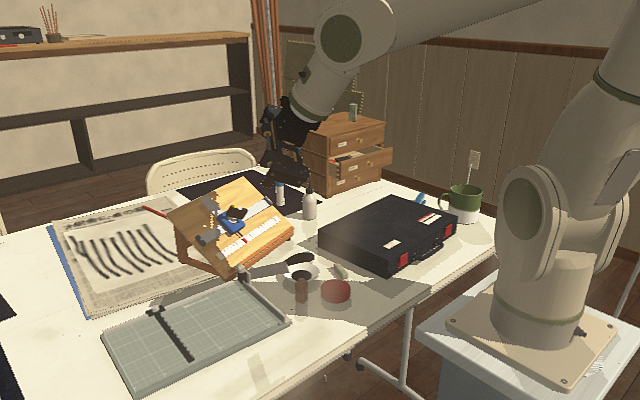

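Run:
```python
from h import *
T=lambda x,y:(225+x/10-.5,130+y/10-.5)
S=lambda x,y:(200+x/10-.5,185+y/10-.5)
for y,h in [((B.T@onplane("top",T(252,346),n*-.243,n)),(B.T@onplane("top",T(307,378),n*-.243,n))),((B.T@onplane("scene",S(342,214),n*-.243,n)),(B.T@onplane("scene",S(400,230),n*-.243,n)))]:
    print(y,h,np.degrees(np.arctan2(*(y-h)[[1,0]])))
a,b=[B.T@onplane("scene",S(*p),n*-.243,n) for p in((303,202),(480,245))];print(a,b,np.degrees(np.arctan2(*(a-b)[[1,0]])))
print("ptr",B.T@onplane("scene",S(423,508),n*-.301,n),"tab",B.T@onplane("scene",S(450,553),n*-.3054,n))
```

```text
[ 0.602   0.0986 -0.243 ] [ 0.5917  0.0895 -0.243 ] 41.52915687046544
[ 0.6018  0.0991 -0.243 ] [ 0.5916  0.0894 -0.243 ] 43.687757979120526
[ 0.6088  0.1053 -0.243 ] [ 0.5789  0.0742 -0.243 ] 46.09853713915646
ptr [ 0.55    0.0895 -0.301 ] tab [ 0.5384  0.0891 -0.3054]
```

Run:
```python
from station import robot
print(robot.sign_off())
```

```text
the job is handed in; nothing more can be done
None
```

The guide's pointer stands at the red tab, and the thumbscrew was bottomed there, then backed off about a quarter turn and released. I handed the job in just after 16 s on the clock; no verdict is reported.

- **Pointer:** I gripped the wing and slid the guide about 69 mm left. In the last scene picture the pointer and the tab read 0.0895 m and 0.0891 m along the rail, well inside the 6 mm allowed.
- **Regrip:** The last joint was at -2.32 of its -2.6 limit while turning clockwise. I let go, turned the tool half round and gripped the wing again.
- **Bottoming:** The moment about the screw axis jumped to about 0.8 N m and the jaws began to slip on the wing. I held the screw against the stop for about 0.4 s.
- **Back-off:** I turned the jaws back to about 90° from the estimated stop. The released wing measures 42 to 46° in the pictures against an estimated bottom of about -45°, so the back-off is between roughly 86 and 91°. The stop angle is inferred from how far the jaws slipped, so it is good to a few degrees only.
- **Surroundings:** The arm ended clear of the board and screw. In the last scene picture the bottle, seal, dish and case look as they did at the start; I did not measure them, and I did not check the eraser separately.

One move had a mistake: the first row of the release before the regrip carried a stray clockwise turn, which at most nudged the screw a few degrees before it was bottomed. The tool also drifted by up to about 8 mm on the first descent, and I corrected that before gripping.

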